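# Take the orange rinse canister off its drip stand

## Robot

A 6-joint arm with a two-finger parallel gripper is mounted at the origin on a cart in front of the work surface, level with it; the furniture and walls round the work are solid. World frame = base frame: x ahead of the robot, y to its left, z up, the work surface at z = 0. Lengths are in m, angles in rad, forces in N, time in s.
With the tool pointing down it reaches from about 0.425 to 0.95 m from the base axis. Payload 3.5 kg.
Tool frame: the origin (TCP) lies on the front face of the gripper's body, between the roots of the fingers; the fingertips stand 73 mm ahead of it and the grasp point (between the pads) lies 54 mm ahead of it; z points along the fingers, y is the line along which they close (so a half turn about z gives the same grasp; the last joint's range is limited). The gripper opens to 85 mm and grips with 20 to 120 N. Pads are 22 mm wide; open, the fingers measure 114 mm over their backs; the gripper's body (76 mm by 85 mm) begins 54 mm behind the grasp point. The pads swing forward as they close: fully open they stand 13 mm farther back than shut.
Start: joints at [-1.459, 0.286, 1.577, -0, 1.279, -0.15], TCP at [0.175, -0.652, 0.304] pointing down, gripper open.
Joint ranges: [-2.77, 2.77], [-0.9, 2.22], [0.21, 2.48], [-1.53, 4.67], [0.24, 2.81], [-2.84, 2.84]. Speed limits (rad/s): [2.79, 2.79, 3.14, 3.14, 3.14, 3.14].

## Interface

Orientations are given as a unit quaternion [x, y, z, w].
In Python, from bench import monitor, imaging, arm, models gives the robot as it stands.
- The arm moves only by the tool jog_arm, never from a script. Its arguments are lists of equal length, an entry for each row: "slide": the shift along the tool's x, y, z in mm, a list of three; "rot": the turn, a rotation vector about the tool's x, y, z in rad, a list of three. A call has 1 to 10 rows; each row shifts and turns the commanded pose from where the row before left it, along the tool's axes as they then stand; what a row does not reach is not made up. A row lasts 1/8 s, in which the tool goes at most 62.5 mm and 10.7 degrees, less where a joint would pass 70% of its speed; a pose out of reach is approached as far as the arm can. A call is refused whole if a number of a shift passes 62.5 or a number of a turn 0.188, either way. A call with a gripper value outside its range is refused whole. "claw" is the gripper command: -1 is fully open, 1 is shut, values between are in proportion, set as the call begins (left out, the last holds). The fingers move at their own pace and stop on an object; "squeeze" is the grip in N (left out, the last holds). Time passes only in rows, so rows that do not move let the fingers close. It gives the time, the measured TCP pose, the force, the opening and the grip force at its end, in the units of the state.
- monitor.sense(): the state, without advancing time (a new reading comes with each control period).
- imaging.get_image(name): name is "scene" or "top" or "wrist"; returns the picture (480x640x3 uint8, blue, green, red); there is no depth.
- imaging.get_calibration(name): a dict with "vfov" (degrees; the focal length in pixels is half the picture's height over the tangent of half this angle, whatever the lens; pixels are square), "cx", "cy" (the principal point, pixels), "distortion" ([k1, k2, p1, p2, k3] as OpenCV has them; the pictures are not rectified), "extrinsics" (4x4, takes a point from world to camera coordinates); the wrist camera has in their place "hand_eye" (4x4, takes a point from camera to tool coordinates, whose origin is the TCP and whose axes are the flange's). Camera axes: x right, y up, looking along -z (the intrinsics and any distortion apply to the point x, -y, -z); pixel columns grow to the right and rows downward; lengths in m; the calibration is good to about 2 mm. A picture is of the moment at which its call begins: read the wrist's pose just before it. get_calibration takes no time and is no camera call.
- arm.sign_off(): hands the job in; it is judged then, once.
Trained networks look in the newest picture that a camera, given by its name, has taken for a name from the list of things; names that differ only in an ending like _2 or _b are one class to them, and where a whole thing is asked for, a point or a joint stands for the part that bears it (a point fixed in the world has none). Each returns a list of dicts, best first, with "p" (0 to 1); they miss things now and then, are a little off and sometimes report something else, mostly with a low value. They report only what shows in the picture. A call takes as long as a camera call. They do not tell look-alikes from the thing itself.
- models.find_in(camera, thing): "location" ([x, y, z] in m, in world coordinates, good to about 4 mm: the middle of the surface that is visible of it).
- models.trace(camera, thing): "region" (480x640 bool, what is visible of it).
The state is a dict: "time_s": time; "qpos": joint angles; "joint_vel": joint speeds; "effort": joint torques, N m; "eef_pos": TCP position; "orientation": TCP orientation; "force": force on the tool from outside, world axes, zero at the start; "ft_torque": the same for the moment, N m; "grip_width": opening from 0.0 (shut) to 1.0 (fully open); "finger_force": force on a finger pad.
Only numpy, scipy, OpenCV 4.12 (cv2) and the standard library are available. Lean on these libraries where they do the work, as an engineer would, in place of code of your own. Each camera call takes 0.05 s, during which the arm holds its last target. There are 200 camera calls.

## Task

The empty orange rinse canister has drained: lift it off its drip stand by its handle and set it down gently, upright, on the round cork mat beside, with its whole foot on the mat. Leave the blue canister where it is on its stand.

Things in the scene. Friction and masses are not known exactly. Their poses are not given: they have to be found in the camera images.
- orange_handle (a point): centre of the orange canister's grip bar: 52 mm long on its y, 16 thick on x, 20 high (z up), the top of a rigid arched handle over the middle, its thin legs at y +-43. The canister: rigid, open, empty round pot, about 0.25 kg, foot 72 mm, rim 80 mm in diameter, rim 75 mm up. This point is on the pot's axis, 128 mm above its underside, 188 mm above the table at the start.
- blue_handle (a point): the same point of the blue canister, which has the same shape and stands on a second stand of the same kind; it stays there. Which canister is left and which is right varies.
- stand_a: fixed drip stand on which the orange canister starts, centred within 5 mm: grey square foot tray 110 x 110 mm, steel top dish 96 mm in diameter whose floor is 60 mm above the table, with a 6 mm high lip (88 mm inside) round the pot's foot, so lift straight up first. Origin at the centre of its underside, on the table.
- cork_mat: round brown cork mat fixed flat on the table between the two stands, 116 mm in diameter, 5 mm thick; origin at the centre of its underside, on the table (z = 0).
Mind the look-alikes: they are no part of the job. There is more than one size of the cork_mat; the one meant has the size given above.

How it is judged:
On the way:
1. the orange canister is held by its handle, at least 25 mm above where it stood (height (world z) of orange_handle above 0.213 m and (contact force between the fingers and orange_c13 above 0.5 N or contact force between the fingers and orange_c14 above 0.5 N or contact force between the fingers and orange_c15 above 0.5 N or contact force between the fingers and orange_c16 above 0.5 N or contact force between the fingers and orange_c17 above 0.5 N or contact force between the fingers and orange_c18 above 0.5 N or contact force between the fingers and orange_c19 above 0.5 N)), for 0.1 s.
At the end, for the whole second after the job is handed in: The orange canister stands upright (within 10 degrees) and at rest with its whole foot on the cork mat (its axis within 22 mm of the mat's centre), and the blue canister is still on its stand, within 15 mm of where it was (horizontal distance between orange_handle and cork_mat below 0.022 m and height (world z) of orange_handle between 0.128 and 0.138 m and angle between orange_handle's own z axis and vertical below 0.175 rad and linear speed of orange below 0.02 m/s and distance of blue_handle from where it was at the start of the episode below 0.015 m); the robot touches nothing.
It fails at once if the blue canister is moved by more than 15 mm (distance of blue_handle from where it was at the start of the episode above 0.015 m).
It fails at once if the orange canister is dropped: it falls freely faster than 0.6 m/s (about 20 mm or more) (linear speed of orange above 0.6 m/s and contact force between the fingers and orange below 0.05 N).
It also fails if it takes over 34 s, if anything falls off the work surface, if the arm or the gripper's body presses on something with over 40 N, if the wrist force passes 120 N, or if a joint passes its speed limit or range.

## Working session

There is one attempt and no reset: what is moved stays moved. The work goes in short steps, Python scripts to look and compute and a tool call to move; the robot and the scene stay as the last step left them, time stands still between calls to the robot, and variables do not carry over. Pictures are saved under pics/ and viewed, at most 10 in all, crops included, and the job is handed in when it is done.

Besides the shell and the picture viewer there is one more tool, called after "Request:" as a command line: name --argument value ..., lists and objects as JSON in quotes. jog_arm: Moves the arm, as the interface text tells. Its arguments: {"type":"object","properties":{"slide":{"type":"array","items":{"type":"array","items":{"type":"number"}}},"rot":{"type":"array","items":{"type":"array","items":{"type":"number"}}},"claw":{"type":"number"},"squeeze":{"type":"number"}},"required":["slide","rot"]}

```bash
mkdir -p pics
python3 - <<'E'
from bench import monitor, imaging, arm, models
import cv2, numpy as np
s=monitor.sense(); print(s["time_s"],s["eef_pos"],s["orientation"],s["grip_width"])
ims=[]
for c in("scene","top"):
    im=imaging.get_image(c); cv2.imwrite(f"pics/{c}0.png",im)
    for t in("orange_handle","blue_handle","stand_a","cork_mat"):
        for d in models.find_in(c,t)[:4]: print(c,t,np.round(d["location"],3),round(d["p"],2))
print(monitor.sense()["time_s"])
E
```

```text
0.0 [ 0.17468815 -0.65149661  0.30256245] [ 9.91444308e-01  1.30525157e-01  2.66086393e-05 -1.16887301e-03] 0.9955634269851675
scene orange_handle [0.503 0.3   0.116] 0.97
scene blue_handle [ 0.485 -0.092  0.117] 0.89
scene stand_a [0.491 0.314 0.007] 0.62
scene stand_a [ 0.486 -0.092  0.117] 0.57
scene cork_mat [0.45  0.516 0.007] 0.95
scene cork_mat [0.487 0.088 0.002] 0.6
top orange_handle [0.51  0.296 0.098] 0.93
top blue_handle [ 0.49  -0.116  0.102] 0.72
top stand_a [0.489 0.264 0.014] 0.92
top cork_mat [0.455 0.503 0.01 ] 0.88
top cork_mat [0.492 0.084 0.011] 0.69
0.5
```

View pics/scene0.png

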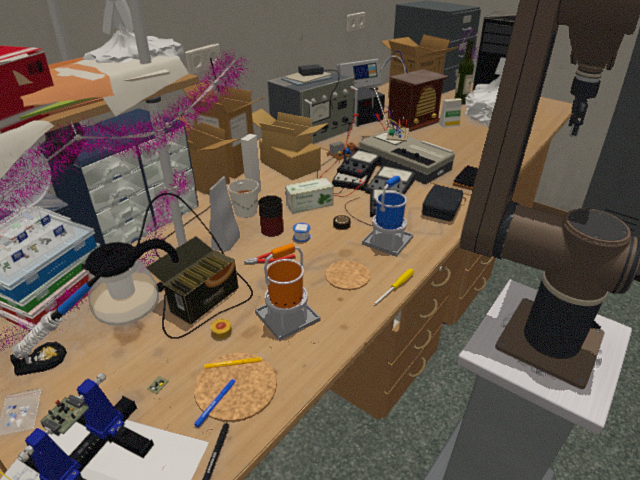

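View pics/top0.png

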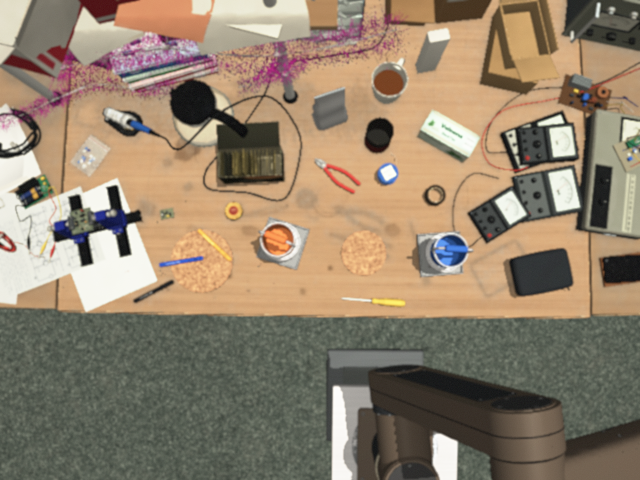

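The top view shows two cork mats: a large one at (200,260) with pens on it, and a small clear one at (363,253) between the two stands. The small one should be the mat, so I'll measure both diameters, then check an enlarged crop and get the handle's axis.

```bash
cat > h.py <<'E'
import cv2, numpy as np
from bench import monitor, imaging, arm, models
from scipy.spatial.transform import Rotation as R
def cam(c,s=None):
    k=imaging.get_calibration(c); f=240/np.tan(np.radians(k["vfov"])/2)
    K=np.array([[f,0,k["cx"]],[0,f,k["cy"]],[0,0,1]]); D=np.array(k["distortion"],float)
    if "extrinsics" in k: T=np.linalg.inv(np.array(k["extrinsics"]))
    else:
        W=np.eye(4); W[:3,:3]=R.from_quat(s["orientation"]).as_matrix(); W[:3,3]=s["eef_pos"]; T=W@np.array(k["hand_eye"])
    return K,D,T
def unproj(c,uv,z,s=None):
    K,D,T=cam(c,s); n=cv2.undistortPoints(np.array(uv,float).reshape(-1,1,2),K,D)[:,0]
    d=np.c_[n[:,0],-n[:,1],-np.ones(len(n))]@T[:3,:3].T; o=T[:3,3]
    return o+d*((z-o[2])/d[:,2])[:,None]
def proj(c,P,s=None):
    K,D,T=cam(c,s); p=(np.array(P,float).reshape(-1,3)-T[:3,3])@T[:3,:3]
    return cv2.projectPoints(p*[1,-1,-1],np.zeros(3),np.zeros(3),K,D)[0][:,0]
E
python3 - <<'E'
from h import *
for c in("scene","top"):
    im=imaging.get_image(c)
    for d in models.trace(c,"cork_mat")[:3]:
        m=d["region"].astype(np.uint8); cs=max(cv2.findContours(m,0,1)[0],key=cv2.contourArea)[:,0]
        P=unproj(c,cs,0.005)[:,:2]; (q,r)=cv2.minEnclosingCircle(P.astype(np.float32)); e=np.array(cv2.fitEllipse(P.astype(np.float32))[0])
        print(c,"mat",round(d["p"],2),cs.mean(0),np.round(q,4),"diam",round(2*r,3),np.round(e,4))
    for t in("orange_handle",):
        for d in models.trace(c,t)[:2]:
            ys,xs=np.nonzero(d["region"]); print(c,t,d["p"],xs.min(),xs.max(),ys.min(),ys.max())
    a={"scene":(240,230,120,105),"top":(220,205,160,75)}[c]
    x,y,w,h=a; cv2.imwrite(f"pics/{c}c.png",cv2.resize(im[y:y+h,x:x+w],None,fx=5,fy=5,interpolation=cv2.INTER_CUBIC))
E
```

```text
scene mat 0.84 [231.96478873 389.94366197] [0.4615 0.5048] diam 0.167 [0.4517 0.5074]
scene orange_handle 0.71 264 303 244 308
top mat 0.9 [196.78125    263.08482143] [0.4651 0.5035] diam 0.169 [0.4556 0.5055]
top mat 0.61 [362.98425197 252.66929134] [0.4908 0.0868] diam 0.119 [0.4913 0.0856]
top orange_handle 0.8 259 294 222 256
```

View pics/scenec.png

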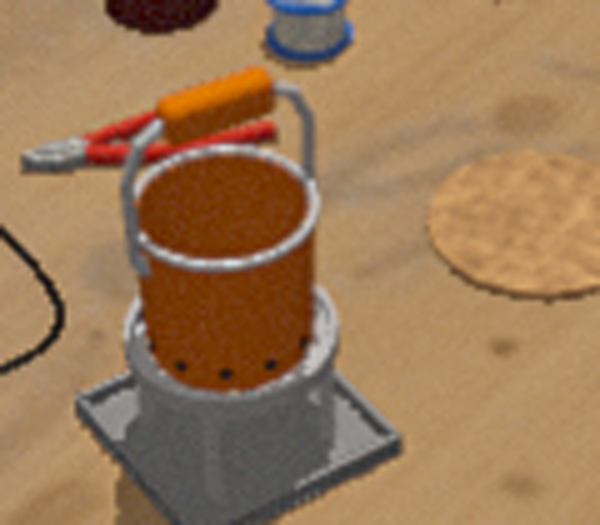

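View pics/topc.png

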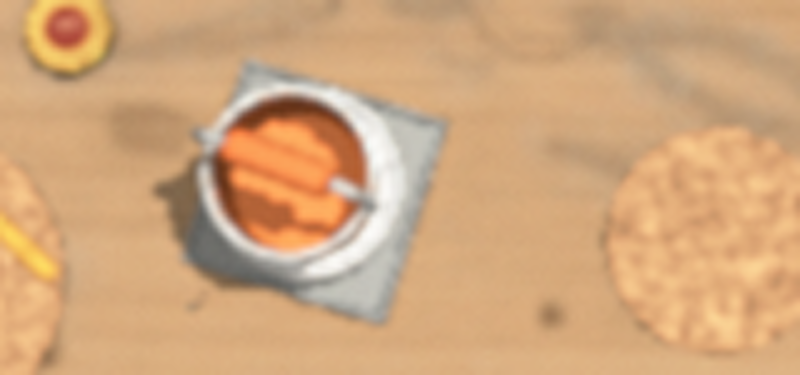

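The crops show the orange canister with its bar running from (264,234) to (287,241) in the top view, centre about (276,237). In the scene view the bar centre is about (283,251). The small mat at top (363,253) measures about 119 mm, which fits the 116 mm given. The one at (197,263) measures about 168 mm, so it is the look-alike.

Run:
```python
from h import *
P=unproj("top",[[264.4,233.6],[287,241.4],[275.6,237.4],[260.6,232.4],[294.4,245.6]],0.19);print(P.round(4))
Q=unproj("scene",[[272,253.5],[294.6,248],[283.4,251.2]],0.188);print(Q.round(4))
for a in(P,Q): d=a[1]-a[0]; print(np.degrees(np.arctan2(d[1],d[0])),np.hypot(*d[:2]))
d=P[4]-P[3];print(np.degrees(np.arctan2(d[1],d[0])))
s=monitor.sense();M=R.from_quat(s["orientation"]).as_matrix();print(M.round(3),s["qpos"],s["time_s"])
k=imaging.get_calibration("wrist");print(np.round(k["hand_eye"],3),k["vfov"])
# small mat via scene
c=unproj("scene",[[347.5,274.5]],.005);print(c)
```

```text
[[0.5208 0.319  0.19  ]
 [0.5036 0.2676 0.19  ]
 [0.5124 0.2935 0.19  ]
 [0.5234 0.3277 0.19  ]
 [0.4943 0.2508 0.19  ]]
[[0.5211 0.3155 0.188 ]
 [0.497  0.2726 0.188 ]
 [0.5079 0.2952 0.188 ]]
-108.44321163412867 0.054149302632250415
-119.3802757770833 0.049250918497392805
-110.71983552948686
[[ 0.966  0.259  0.   ]
 [ 0.259 -0.966 -0.   ]
 [ 0.     0.    -1.   ]] [-1.45900451e+00  2.86230855e-01  1.57666264e+00  3.23956570e-05
  1.27857323e+00 -1.49961795e-01] 0.8
[[ 0.001  0.964  0.266  0.067]
 [ 1.    -0.001 -0.     0.002]
 [ 0.     0.266 -0.964 -0.07 ]
 [ 0.     0.     0.     1.   ]] 66.41790229188837
[[0.48455109 0.08946679 0.005     ]]
```

Request:
jog_arm --slide '[[39,-21,-4],[39,-21,-4],[39,-21,-4],[39,-21,-4],[39,-21,-4],[39,-21,-4],[39,-21,-4],[39,-21,-4],[39,-21,-4],[39,-21,-4]]' --rot '[[0,0,0],[0,0,0],[0,0,0],[0,0,0],[0,0,0],[0,0,0],[0,0,0],[0,0,0],[0,0,0],[0,0,0]]' --claw -1

```text
time_s: 2.05
eef_pos: [0.498, -0.3471, 0.3443]
orientation: [0.991, 0.131, 0.0, 0.0]
force: [0.4, -0.1, 0.1]
grip_width: 1.002
finger_force: 0.0
```

Request:
jog_arm --slide '[[12,-46,0],[12,-46,0],[12,-46,0],[12,-46,0],[12,-46,0],[12,-46,0],[12,-46,0],[12,-46,0],[12,-46,0],[12,-46,0]]' --rot '[[0,0,0],[0,0,0],[0,0,0],[0,0,0],[0,0,0],[0,0,0],[0,0,0],[0,0,0],[0,0,0],[0,0,0]]'

```text
time_s: 3.3
eef_pos: [0.4937, 0.1287, 0.3443]
orientation: [0.991, 0.131, 0.0, 0.0]
force: [0.1, -0.9, -0.3]
grip_width: 0.996
finger_force: 0.0
```

Request:
jog_arm --slide '[[14.5,-39,0],[14.5,-39,0],[14.5,-39,0],[14.5,-39,0],[0,0,0],[0,0,0],[0,0,0],[0,0,0],[0,0,0],[0,0,0]]' --rot '[[0,0,0],[0,0,0],[0,0,0],[0,0,0],[0,0,-0.157],[0,0,-0.157],[0,0,-0.157],[0,0,-0.157],[0,0,-0.157],[0,0,-0.157]]'

```text
time_s: 4.55
eef_pos: [0.5096, 0.2929, 0.3441]
orientation: [0.823, 0.568, 0.0, 0.0]
force: [-0.3, -0.5, -0.9]
grip_width: 1.0
finger_force: 0.0
```

Run:
```python
from h import *
s=monitor.sense(); im=imaging.get_image("wrist"); cv2.imwrite("pics/w1.png",im)
print(s["eef_pos"],R.from_quat(s["orientation"]).as_matrix().round(3))
print([(np.round(d["location"],3),d["p"]) for d in models.find_in("wrist","orange_handle")])
print(proj("wrist",[[.51,.294,.188]],s))
```

```text
[0.50955304 0.29290566 0.3440505 ] [[ 0.354  0.935  0.   ]
 [ 0.935 -0.354  0.   ]
 [ 0.     0.    -1.   ]]
[(array([0.518, 0.296, 0.125]), 0.77)]
[[327.80651867 244.3673648 ]]
```

View pics/w1.png

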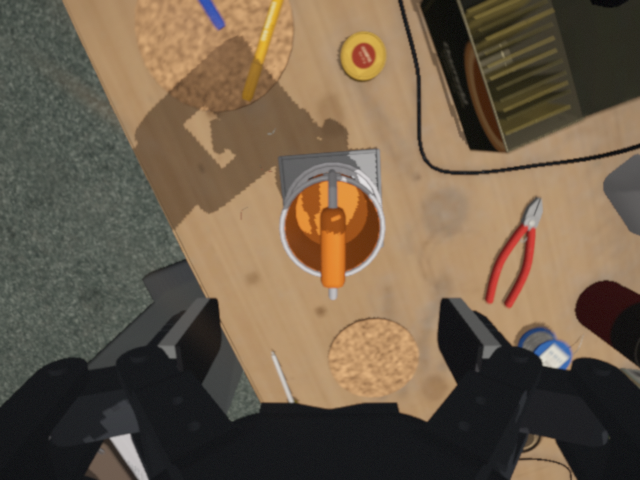

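The wrist picture shows the bar from about (333,208) to (333,287). It is aligned with the image columns and centred between the fingers.

Run:
```python
from h import *
s=monitor.sense(); M=R.from_quat(s["orientation"]).as_matrix()
P=unproj("wrist",[[333.5,208],[332.5,287],[333,247.5]],.19,s); print(P.round(4)); d=P[1]-P[0]; print(np.degrees(np.arctan2(d[1],d[0])),np.linalg.norm(d))
print("tool mm",((P-s["eef_pos"])@M*1000).round(1))
```

```text
[[0.5219 0.3151 0.19  ]
 [0.5027 0.2662 0.19  ]
 [0.5126 0.2914 0.19  ]]
-111.47715385107904 0.05252939233845504
tool mm [[ 25.1   3.5 154. ]
 [-27.4   3.1 154. ]
 [ -0.3   3.3 154. ]]
```

Request:
jog_arm --slide '[[0,3,20],[0,0,20],[0,0,20],[0,0,20],[0,0,15],[0,0,7],[0,0,0],[0,0,0]]' --rot '[[0,0,0],[0,0,0],[0,0,0],[0,0,0],[0,0,0],[0,0,0],[0,0,0],[0,0,0]]'

```text
time_s: 5.65
eef_pos: [0.5129, 0.292, 0.2429]
orientation: [0.824, 0.566, 0.001, 0.0]
force: [-0.2, 0.5, 0.3]
grip_width: 1.001
finger_force: 0.0
```

Request:
jog_arm --slide '[[0,0,0],[0,0,0],[0,0,0],[0,0,0],[0,0,0],[0,0,0],[0,0,0],[0,0,0],[0,0,0],[0,0,0]]' --rot '[[0,0,0],[0,0,0],[0,0,0],[0,0,0],[0,0,0],[0,0,0],[0,0,0],[0,0,0],[0,0,0],[0,0,0]]' --claw 1 --squeeze 40

```text
time_s: 6.9
eef_pos: [0.5124, 0.2919, 0.2421]
orientation: [0.824, 0.566, 0.0, -0.0]
force: [-1.5, 1.6, 1.8]
grip_width: 0.178
finger_force: 41.7
```

Request:
jog_arm --slide '[[0,0,-3],[0,0,-7],[0,0,-10],[0,0,-10],[0,0,-10],[0,0,-7],[0,0,-3],[0,0,0],[0,0,0]]' --rot '[[0,0,0],[0,0,0],[0,0,0],[0,0,0],[0,0,0],[0,0,0],[0,0,0],[0,0,0],[0,0,0]]'

```text
time_s: 8.02
eef_pos: [0.5122, 0.2917, 0.2914]
orientation: [0.824, 0.566, -0.0, -0.0]
force: [-0.4, -0.5, -2.6]
grip_width: 0.183
finger_force: 41.0
```

Run:
```python
from h import *
s=monitor.sense(); M=R.from_quat(s["orientation"]).as_matrix()
im=imaging.get_image("scene"); cv2.imwrite("pics/s2.png",cv2.resize(im[190:340,220:420],None,fx=4,fy=4))
im=imaging.get_image("wrist"); cv2.imwrite("pics/w2.png",im)
print(s["time_s"],s["eef_pos"],s["grip_width"],s["force"])
for d in models.trace("wrist","cork_mat")[:3]:
    cs=max(cv2.findContours(d["region"].astype(np.uint8),0,1)[0],key=cv2.contourArea)[:,0]
    P=unproj("wrist",cs,.005,s)[:,:2].astype(np.float32); print(d["p"],cs.min(0),cs.max(0),cv2.minEnclosingCircle(P),cv2.fitEllipse(P))
print((np.array([.491,.086,0])-s["eef_pos"])@M*1000)
```

```text
8.025 [0.51218219 0.29173021 0.29138193] 0.18250128699193136 [-0.40372617 -0.5214622  -2.55525869]
0.97 [331 379] [359 407] ((0.45100006461143494, 0.0856752023100853), 0.021540047600865364) ((0.45487385988235474, 0.0812656432390213), (0.02533802203834057, 0.04091968014836311), 122.26349639892578)
0.8 [102   0] [285 108] ((0.46340757608413696, 0.4992256164550781), 0.081938236951828) ((0.4471572935581207, 0.475943922996521), (0.09519756585359573, 0.16291560232639313), 70.32291412353516)
[-199.44634465   54.25742799  291.46924924]
```

View pics/s2.png

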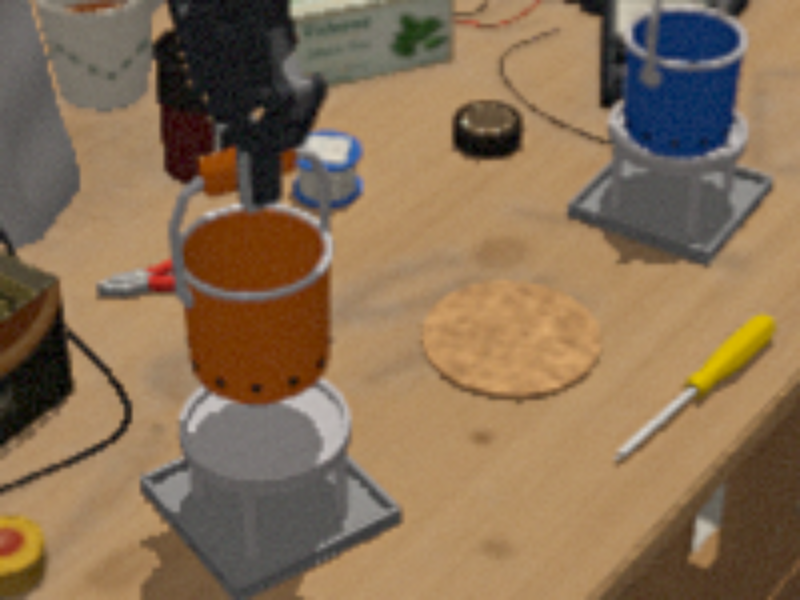

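The canister is held level above its stand. The mat is clear, centred at about (511,338) in the crop.

Request:
jog_arm --slide '[[-10,2.7,0],[-20,5.3,0],[-25,6.7,0],[-25,6.7,0],[-25,6.6,0],[-25,6.6,0],[-25,6.6,0],[-20,5.3,0],[-15,4,0],[-10,2.8,0]]' --rot '[[0,0,0],[0,0,0],[0,0,0],[0,0,0],[0,0,0],[0,0,0],[0,0,0],[0,0,0],[0,0,0],[0,0,0]]'

```text
time_s: 9.43
eef_pos: [0.4901, 0.0848, 0.292]
orientation: [0.825, 0.566, 0.0, 0.0]
force: [0.2, 0.6, -3.2]
grip_width: 0.179
finger_force: 41.0
```

Request:
jog_arm --slide '[[0,0,0],[0,0,7],[0,0,12],[0,0,15],[0,0,15],[0,0,15],[0,0,12],[0,0,8],[0,0,6],[0,0,4]]' --rot '[[0,0,0],[0,0,0],[0,0,0],[0,0,0],[0,0,0],[0,0,0],[0,0,0],[0,0,0],[0,0,0],[0,0,0]]'

```text
time_s: 10.68
eef_pos: [0.4906, 0.086, 0.1979]
orientation: [0.824, 0.566, 0.0, 0.0]
force: [0.1, 0.0, -2.2]
grip_width: 0.176
finger_force: 40.9
```

Run:
```python
from h import *
s=monitor.sense(); print(s["time_s"],s["eef_pos"],s["force"],s["grip_width"])
a=imaging.get_image("scene")[200:320,290:430]; b=imaging.get_image("top")[195:315,300:430]
r=lambda i:cv2.resize(i,(400,380),interpolation=cv2.INTER_CUBIC)
cv2.imwrite("pics/p3.png",np.hstack([r(a),r(b)]))
```

```text
10.675 [0.49055665 0.0859599  0.19786926] [ 0.12292556  0.01735447 -2.20372897] 0.17597412232729204
```

View pics/p3.png

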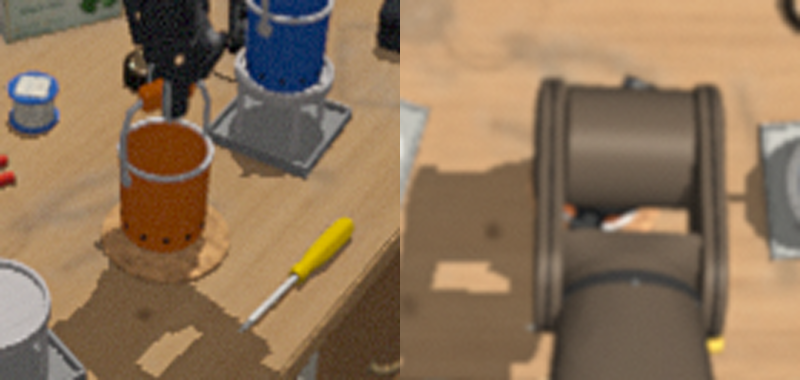

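The canister hangs upright over the mat and is centred, with its foot at about (165,235) in the left view, inside the mat. I'll lower it gently.

Request:
jog_arm --slide '[[0,0,3],[0,0,3],[0,0,2],[0,0,1],[0,0,0.7],[0,0,0],[0,0,0]]' --rot '[[0,0,0],[0,0,0],[0,0,0],[0,0,0],[0,0,0],[0,0,0],[0,0,0]]'

```text
time_s: 11.65
eef_pos: [0.4904, 0.086, 0.1883]
orientation: [0.824, 0.566, 0.0, 0.0]
force: [-0.6, 0.5, -2.3]
grip_width: 0.181
finger_force: 41.0
```

Request:
jog_arm --slide '[[0,0,0.7],[0,0,0.7],[0,0,0],[0,0,0]]' --rot '[[0,0,0],[0,0,0],[0,0,0],[0,0,0]]'

```text
time_s: 12.15
eef_pos: [0.4905, 0.086, 0.1871]
orientation: [0.824, 0.566, 0.0, 0.0]
force: [-1.0, 0.3, -0.4]
grip_width: 0.179
finger_force: 41.2
```

Request:
jog_arm --slide '[[0,0,0.6],[0,0,0],[0,0,0]]' --rot '[[0,0,0],[0,0,0],[0,0,0]]'

```text
time_s: 12.52
eef_pos: [0.4906, 0.0861, 0.1871]
orientation: [0.824, 0.566, 0.0, 0.0]
force: [-3.5, 0.5, 5.8]
grip_width: 0.18
finger_force: 42.2
```

It's standing on the mat, so I'll release and go up.

Request:
jog_arm --slide '[[0,0,0],[0,0,0],[0,0,0],[0,0,0],[0,0,0],[0,0,0],[0,0,0],[0,0,0]]' --rot '[[0,0,0],[0,0,0],[0,0,0],[0,0,0],[0,0,0],[0,0,0],[0,0,0],[0,0,0]]' --claw -1

```text
time_s: 13.52
eef_pos: [0.4904, 0.086, 0.1862]
orientation: [0.824, 0.566, 0.0, 0.0]
force: [-0.2, -0.1, -0.3]
grip_width: 1.001
finger_force: 0.0
```

Request:
jog_arm --slide '[[0,0,-5],[0,0,-15],[0,0,-25],[0,0,-30],[0,0,-30],[0,0,-25],[0,0,-20],[0,0,0]]' --rot '[[0,0,0],[0,0,0],[0,0,0],[0,0,0],[0,0,0],[0,0,0],[0,0,0],[0,0,0]]'

```text
time_s: 14.52
eef_pos: [0.4912, 0.086, 0.3394]
orientation: [0.824, 0.566, 0.002, 0.002]
force: [-0.1, -0.1, 0.2]
grip_width: 0.998
finger_force: 0.0
```

Run:
```python
from h import *
s=monitor.sense(); print(s["time_s"],s["eef_pos"],s["grip_width"])
a=imaging.get_image("scene")[200:320,290:430]; b=imaging.get_image("wrist")
cv2.imwrite("pics/p4.png",np.hstack([cv2.resize(a,(400,360)),cv2.resize(b,(400,360))]))
```

```text
14.525 [0.49117543 0.0860177  0.33944926] 0.997616443406382
```

View pics/p4.png

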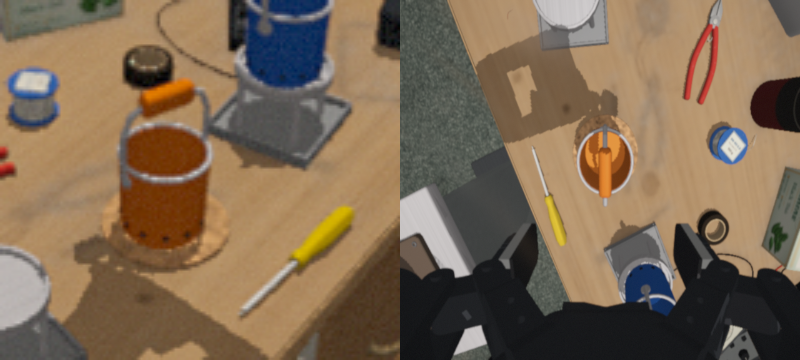

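The canister stands upright and centred on the mat, with the foot bottom at (163,247) inside the mat edge at (163,268). The gripper is clear and the blue canister is still on its stand.

```bash
python3 -c "
from bench import arm; print(arm.sign_off())"
```

```text
the job is handed in; nothing more can be done
None
```

The orange canister was lifted off its stand by its handle and now stands upright on the small cork mat, its whole foot on it; the blue one was left on its stand, and the job was handed in at about 14.5 s (the hand-in returned no verdict).

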